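# Release the ratchet clamp and move the grater-disc carrier to the next rail

## Task

The disc carrier on the blue stand is held down by the toothed clamp bar: swing the red pawl up clear of the teeth, draw the bar all the way back by its yellow handle, and fold the pawl fully back down so that it locks the bar open. Then lift the carrier off its rail by the orange grip, over the end stops, and lower it gently onto the rail of the green stand, letting go only once it is seated there between the end stops. Leave the other things on the bench where they are.

Things in the scene. Friction and masses are not known exactly. Their poses are not given: they have to be found in the camera images.
- clamp_stand: Blue fixed stand with rail and ratchet clamp, left or right of the green one. Origin on the table under the rail's middle; +y along the rail, -x towards the clamp's handle, z up. Base 12 mm thick: 75 x 196 mm, stem 60 mm wide to x = -148 mm. Aluminium pillar and guide cheeks at x = -105 mm (40 mm long, 34 mm wide, up to z = 210 mm).
- start_rail (a point): Middle of the blue stand's rail, on its top face, 115 mm above the table; axes as clamp_stand. Square steel rail 12 x 12 mm along y. Black end stops, 32 mm wide in x and 6 mm thick, centred at y = +-80 mm, rise 15 mm above the rail's top.
- bar_handle (a point): On the axis of the round upright yellow handle post of the toothed bar: 18 mm diameter, from 182 to 222 mm above the table, this point at 204 mm; at clamp_stand x = -165 mm, y = 0 when the bar is home. Axes as clamp_stand.
- bar (a joint): Travel of the toothed bar in m: 0 = home (start), 0.045 = fully drawn back along clamp_stand -x, hard stop. Friction 3 N, stays put. Pawl down: it can be drawn back only 3 mm. Bar 16 mm wide, 170 to 182 mm above the table, saw teeth up to 187 mm, 15 mm apart. Home, its 44 mm wide jaw and lip stand against and over (4 mm) the carrier's grip. Up to 2 mm short of 0.045 the pawl still drops in fully.
- pawl_tab (a point): Point in the pawl's red grip tab: 14 mm wide in y, 9 mm thick, 28 mm high, upright when the pawl is down; this point is 11 mm below its top. Pawl down: 222 mm above the table, at clamp_stand x = -63 mm, y = 0. Axes turn with the pawl (as clamp_stand when down).
- pawl_pivot (a point): The pawl's pivot, fixed on the blue stand at clamp_stand x = -105 mm, y = 0, 200 mm above the table; the hinge runs along clamp_stand y. Pawl down, the point pawl_tab is 42 mm ahead (+x) of it and 22 mm above it.
- carrier: Open A-shaped white saddle with a 68 mm steel disc on each side, 0.25 kg, on the blue rail within 8 mm of its middle. Origin on the middle of its bridge's underside (sits on the rail's top), y along the rail, z up. Inside gap 15 mm at the top, 36 mm at the bottom 60 mm lower; discs reach 70 mm down. Orange grip on top: 26 mm wide in y, 14 mm in x, 5 to 51 mm above the origin.
- next_stand: Green fixed stand, the target: same rail and end stops as the blue one (12 x 12 mm rail along its own y, top face 115 mm above the table, stops at y = +-80 mm rising 15 mm), no clamp. Origin on the table under the rail's middle. Base 12 mm thick, 196 mm in y, from x = -112 to +38 mm.
- pawl (a joint): Pawl angle in rad: 0 = fully down, nose between the teeth; grows as the tab swings up and back over the pivot towards -x, stop at 0.95. Clear of the teeth above about 0.15. Stiff hinge (about 0.05 N m): it stays where it is left.
- mug: Bystander: blue mug, 72 mm wide, 85 mm high, between the stands towards the robot. Origin under its centre.
- screwdriver: Bystander lying beyond the stands.
- brush: Bystander: brush lying on the robot's right.
- jar: Bystander: closed jar, 60 mm wide, 90 mm high, on the robot's right.
- pusher: Bystander: black juicer pusher, 80 mm wide at the top, 125 mm high, beyond the stands.
- strainer: Bystander: steel bowl-shaped strainer, 110 mm wide, 60 mm high, on the robot's left.
- spare_knob: Bystander: small black knob, 28 mm wide, 20 mm high, lying on the near part of the green stand's base.
There are look-alikes about, which are no part of the job. Leave any purple look-alike of the next_stand alone.

How it is judged:
By the outcome, as a careful person would: the job done as asked, in the order asked, and still so for the second after the job is handed in, with the robot touching nothing.
It also fails if it takes over 61 s, if anything falls off the work surface, if the arm or the gripper's body presses on something with over 40 N, if the wrist force passes 120 N, or if a joint passes its speed limit or range.

## Robot

A 6-joint arm with a two-finger parallel gripper is mounted at the origin on the work surface. World frame = base frame: x ahead of the robot, y to its left, z up, the work surface at z = 0. Lengths are in m, angles in rad, forces in N, time in s.
With the tool pointing down it reaches from about 0.35 to 0.85 m from the base axis. Payload 8.1 kg.
Tool frame: the origin (TCP) lies on the centre line of the jaws, within the pads' length; the fingertips stand 14 mm ahead of it and the grasp point (between the pads) lies 5 mm behind it; z points along the fingers, y is the direction in which the jaws open and shut (so a half turn about z gives the same grasp; the last joint's range is limited). The gripper opens to 93 mm and grips with 3 to 60 N. Pads are 15 mm wide; open, the fingers measure 128 mm over their backs; the gripper's body (75 mm by 188 mm) begins 65 mm behind the grasp point.
Start: joints at [-1.185, 0.13, 1.488, -0, 1.523, -0.085], TCP at [0.272, -0.535, 0.233] pointing down, gripper open.
Joint ranges: [-2.96, 2.96], [-0.89, 2.26], [0.02, 2.5], [-1.34, 4.48], [0, 2.73], [-2.66, 2.66]. Speed limits (rad/s): [2.39, 2.39, 2.79, 3.14, 3.14, 3.14].

## Interface

Orientations are given as a 3x3 rotation matrix whose columns are the frame's x, y, z axes.
In Python, from cell import bot gives the robot as it stands.
- The arm moves only by the tool step_arm, never from a script. Its arguments are lists of equal length, an entry for each row: "rotation": the turn, a rotation vector about the tool's x, y, z in units of 8 degrees (1.0 is 8 degrees), a list of three; "offset": the shift along the tool's x, y, z in units of 25 mm (1.0 is 25 mm), a list of three; "jaw": the closure, from -1 (fully open) to 1 (shut). A call has 1 to 12 rows; each row shifts and turns the commanded pose from where the row before left it, along the tool's axes as they then stand; what a row does not reach is not made up. A row lasts 1/10 s, in which the tool goes at most 50 mm and 8.59 degrees, less where a joint would pass 70% of its speed; a pose out of reach is approached as far as the arm can. A call is refused whole if a number of a shift passes 1 or a number of a turn 1, either way. A call with a gripper value outside its range is refused whole. The fingers move at their own pace and stop on an object; "squeeze" is the grip in N (left out, the last holds). Time passes only in rows, so rows that do not move let the fingers close. It gives the time, the measured TCP pose, the force and the opening at its end, in the units of the state.
- bot.observe(): the state, without advancing time (a new reading comes with each control period).
- bot.capture(name): name is "scene" or "top" or "wrist"; returns a dict with "pixels" (480x640x3 uint8, red, green, blue), "z_map" (480x640 float32, m along the optical axis (not along the pixel's ray), 0 where there is no reading), "camera_matrix" (3x3 intrinsics, pixels), "dist" ([k1, k2, p1, p2, k3] as OpenCV has them; the pictures are not rectified), "rvec" (rotation vector, rad) and "tvec" (3), from world to camera coordinates, as OpenCV has them. Camera axes: x right, y down, z forward; pixel columns grow to the right and rows downward; lengths in m; the calibration is good to about 2 mm. A picture is of the moment at which its call begins.
- bot.hand_in(): hands the job in, once; it reports no verdict.
Trained networks look in the newest picture that a camera, given by its name, has taken for a name from the list of things; names that differ only in an ending like _2 or _b are one class to them, and where a whole thing is asked for, a point or a joint stands for the part that bears it (a point fixed in the world has none). Each returns a list of dicts, best first, with "score" (0 to 1); they miss things now and then, are a little off and sometimes report something else, mostly with a low value. They report only what shows in the picture. A call takes as long as a camera call. They do not tell look-alikes from the thing itself.
- bot.trace(name, camera): "mask" (480x640 bool, what is visible of it) and "bbox" ([centre column, centre row, width, height] in pixels, round what is visible of it).
The state is a dict: "time": time; "q": joint angles; "dq": joint speeds; "joint_torque": joint torques, N m; "tool_pos": TCP position; "ee_rot": TCP orientation; "contact_force": force on the tool from outside, world axes, zero at the start; "ft_torque": the same for the moment, N m; "width": finger opening in m.
Only numpy, scipy, OpenCV 4.12 (cv2) and the standard library are available. Lean on these libraries where they do the work, as an engineer would, in place of code of your own. Each camera call takes 0.05 s, during which the arm holds its last target.

## Working session

There is one attempt and no reset: what is moved stays moved. The work goes in short steps, Python scripts to look and compute and a tool call to move; the robot and the scene stay as the last step left them, time stands still between calls to the robot, and variables do not carry over. Pictures are saved under pics/ and viewed, and the job is handed in when it is done.

Besides the shell and the picture viewer there is one more tool, called after "Call:" by a JSON object that holds its "name" and its "arguments", one argument or row to a line. step_arm: Moves the arm, as the interface text tells. Its arguments: {"type":"object","properties":{"rotation":{"type":"array"},"offset":{"type":"array"},"jaw":{"type":"array"},"squeeze":{"type":"number"}},"required":["rotation","offset","jaw"]}

```bash
ls; mkdir -p pics
cat > h.py <<'E'
import numpy as np, cv2, pickle
from cell import bot
def cap(n,save=None):
    d=bot.capture(n)
    pickle.dump(d,open(f'{n}.pkl','wb'))
    if save: cv2.imwrite(f'pics/{save}.png',d['pixels'][:,:,::-1])
    return d
def cloud(d):
    K=d['camera_matrix'];z=d['z_map'].astype(float)
    h,w=z.shape
    u,v=np.meshgrid(np.arange(w),np.arange(h))
    p=cv2.undistortPoints(np.stack([u,v],-1).reshape(-1,1,2).astype(np.float64),K,np.array(d['dist'],float)).reshape(h,w,2)
    P=np.concatenate([p*z[...,None],z[...,None]],-1)
    R=cv2.Rodrigues(np.array(d['rvec'],float))[0];t=np.array(d['tvec'],float).reshape(3)
    W=(P-t)@R
    W[z<=0]=np.nan
    return W
E
python3 - <<'E'
from h import *
s=bot.observe()
for k in s: print(k,np.round(s[k],3).tolist())
cap('scene','scene0');cap('top','top0')
E
```

```text
pics
time 0.0
q [-1.185, 0.131, 1.489, -0.0, 1.523, -0.085]
dq [0.001, -0.002, 0.001, 0.001, 0.0, 0.0]
joint_torque [-0.003, -55.984, -49.176, 0.077, 0.036, -0.0]
tool_pos [0.272, -0.534, 0.232]
ee_rot [[0.891, 0.454, -0.001], [0.454, -0.891, 0.002], [0.0, -0.002, -1.0]]
contact_force [0.74, -0.362, 0.265]
ft_torque [-0.052, 0.028, -0.004]
width 0.093
```

View pics/scene0.png

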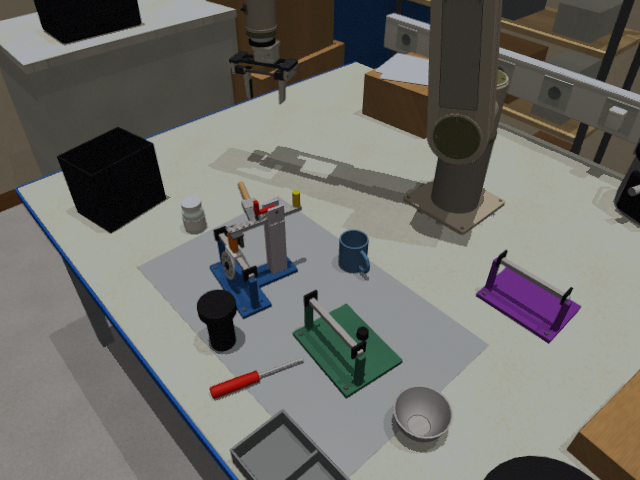

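View pics/top0.png

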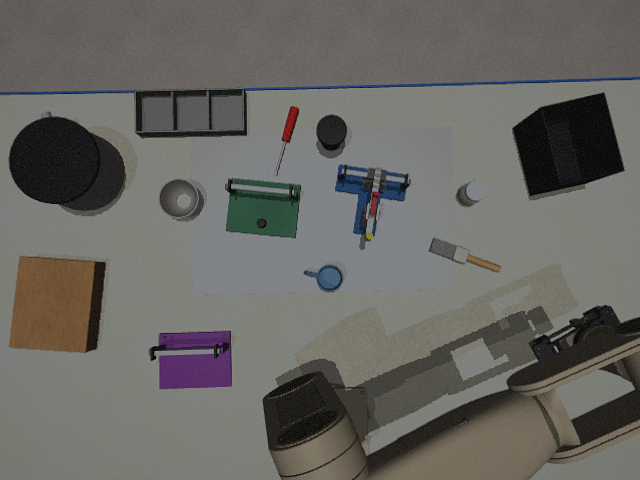

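The top view shows the blue stand with its clamp at about (373,190), with yellow handle (369,236) and red pawl (375,203). The green stand is at (263,205), with its knob at (262,223). The purple look-alike is at (195,360) and will be left alone. The mug is at (329,278), the jar at (472,193), the brush at (465,255) and the pusher at (331,133).

Next I'll measure and enlarge.

```bash
cat > m.py <<'E'
from h import *
def masks(d,W):
    hsv=cv2.cvtColor(d['pixels'],cv2.COLOR_RGB2HSV);H,S,V=[hsv[...,i].astype(int) for i in range(3)]
    return dict(blue=(H>100)&(H<125)&(S>140),green=(H>60)&(H<95)&(S>100),red=((H<6)|(H>174))&(S>170)&(V>90),yellow=(H>22)&(H<35)&(S>150)&(V>90),orange=(H>7)&(H<18)&(S>170)&(V>90))
E
python3 - <<'E'
from m import *
for n in ['top','scene']:
    d=pickle.load(open(n+'.pkl','rb'));W=cloud(d);M=masks(d,W)
    cam=-cv2.Rodrigues(np.array(d['rvec']))[0].T@np.array(d['tvec']).reshape(3);print(n,cam)
    for k,m in M.items():
        P=W[m];P=P[(P[:,0]>.3)&(P[:,0]<.95)&(abs(P[:,1])<.35)&(P[:,2]>-.01)]
        lo=P[(P[:,2]<.03)] if k in('blue','green') else P[P[:,2]>.12]
        if len(lo)<4: print(k,len(lo));continue
        r=cv2.minAreaRect(lo[:,:2].astype(np.float32))
        print(k,len(lo),np.round(np.nanmedian(lo,0),4),'z',np.round(np.percentile(lo[:,2],[2,98]),3),'rect',np.round(r[0],4),np.round(r[1],4),round(r[2],2))
d=pickle.load(open('top.pkl','rb'))
cv2.imwrite('pics/c1.png',cv2.resize(d['pixels'][140:260,210:430,::-1],None,fx=3.6,fy=3.6,interpolation=cv2.INTER_CUBIC))
d=pickle.load(open('scene.pkl','rb'))
cv2.imwrite('pics/c2.png',cv2.resize(d['pixels'][180:390,190:410,::-1],None,fx=2.8,fy=2.8,interpolation=cv2.INTER_CUBIC))
E
```

```text
top [0.43684808 0.00255022 1.46748363]
blue 1213 [ 0.652  -0.1067  0.0098] z [0.003 0.017] rect [ 0.7376 -0.1308] [0.5638 0.4633] 15.1
green 2378 [0.5997 0.1692 0.0106] z [0.005 0.017] rect [0.7032 0.197 ] [0.3876 0.3391] 66.85
red 69 [ 0.5919 -0.1221  0.2041] z [0.199 0.235] rect [ 0.5916 -0.122 ] [0.0098 0.0486] 81.16
yellow 36 [ 0.5117 -0.1071  0.2197] z [0.195 0.225] rect [ 0.5123 -0.1071] [0.0145 0.0133] 86.15
orange 0
scene [1.10942724 0.6253797  0.90001217]
blue 1885 [ 0.6791 -0.107   0.0132] z [-0.001  0.02 ] rect [ 0.6734 -0.0537] [0.5532 0.5902] 0.0
green 4140 [0.6237 0.1773 0.0142] z [0.01  0.019] rect [0.6889 0.1405] [0.219  0.3446] 71.89
red 50 [ 0.591  -0.1237  0.2078] z [0.205 0.237] rect [ 0.5896 -0.1249] [0.0108 0.0515] 88.27
yellow 27 [ 0.5112 -0.1082  0.2237] z [0.21  0.226] rect [ 0.5112 -0.1088] [0.0159 0.0143] 66.31
orange 2
```

View pics/c1.png

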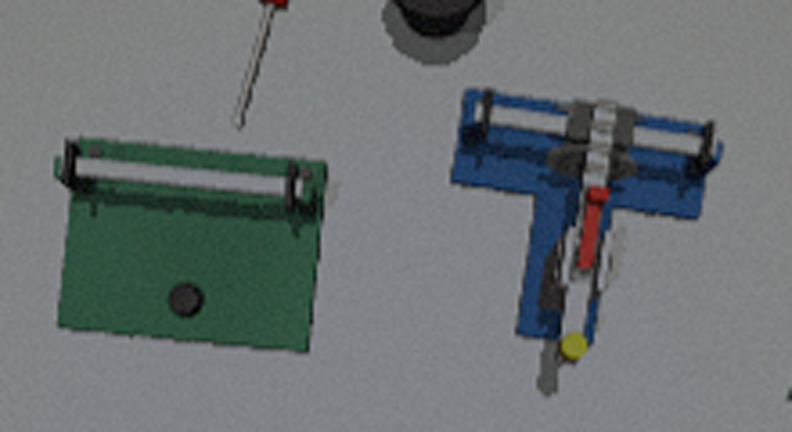

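View pics/c2.png

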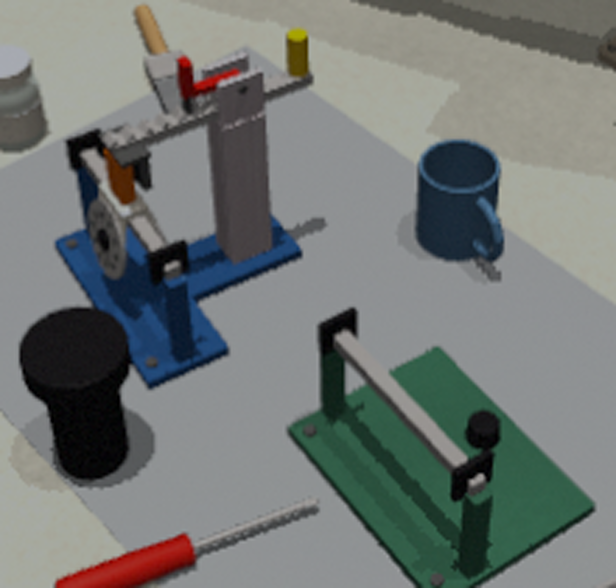

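Run:
```python
from m import *
boxes=dict(blue=[(330,150,420,250),(200,190,310,325)],green=[(220,170,310,245),(285,280,410,400)])
for k in boxes:
  for n,b in zip(['top','scene'],boxes[k]):
    d=pickle.load(open(n+'.pkl','rb'));W=cloud(d);M=masks(d,W)
    sub=np.zeros(M[k].shape,bool);sub[b[1]:b[3],b[0]:b[2]]=1
    m=M[k]&sub&(abs(W[...,2]-.012)<.012)
    nn,L,st,_=cv2.connectedComponentsWithStats(m.astype(np.uint8))
    m=(L>0)&(st[L,4]>60)
    P=W[m];r=cv2.minAreaRect(P[:,:2].astype(np.float32));print(k,n,'base',np.round(r[0],4),np.round(r[1],4),round(r[2],2),np.median(P[:,2]).round(4))
    Q=W[sub&(d['pixels'].max(-1)>110)&(abs(W[...,2]-.115)<.01)]
    g=(np.ptp(d['pixels'].astype(int),axis=-1)<40)&sub
    Q=W[g&(abs(W[...,2]-.115)<.008)&(d['pixels'].max(-1)>80)]
    Q=Q[np.isfinite(Q).all(1)]
    l=cv2.fitLine(Q[:,:2].astype(np.float32),cv2.DIST_HUBER,0,.001,.001).ravel()
    if l[1]<0:l[:2]*=-1
    print('  rail',len(Q),'yaw',np.degrees(np.arctan2(-l[0],l[1])).round(2),'pt',l[2:],'z',np.median(Q[:,2]))
    t=(Q[:,:2]-l[2:])@l[:2];off=(Q[:,:2]-l[2:])@np.array([l[1],-l[0]])
    print('   t',np.percentile(t,[1,99]),'off',np.percentile(off,[2,50,98]))
    S=W[g&(d['pixels'].max(-1)<60)&(W[...,2]>.112)&(W[...,2]<.136)]
    ts=(S[:,:2]-l[2:])@l[:2];o=(S[:,:2]-l[2:])@np.array([l[1],-l[0]]);
    for s in (ts<0,ts>0):
        if s.sum(): print('   stop',s.sum(),np.percentile(ts[s],[5,50,95]).round(4),np.percentile(o[s],[5,50,95]).round(4),S[s].mean(0).round(4))
```

```text
blue top base [ 0.6418 -0.119 ] [0.1605 0.1869] 38.92 0.0098
  rail 216 yaw -9.8 pt [ 0.6766051  -0.13150586] z 0.11325581626014111
   t [-0.09081212  0.08209303] off [-0.00607232  0.00012581  0.00675194]
   stop 36 [-0.0866 -0.0832 -0.0678] [-0.0157 -0.0027  0.0119] [ 0.6569 -0.2096  0.1255]
   stop 46 [0.0043 0.0736 0.0779] [-0.1242 -0.0116  0.0104] [ 0.6488 -0.076   0.126 ]
blue scene base [ 0.6191 -0.1278] [0.1993 0.1842] 79.74 0.0136
  rail 273 yaw -8.77 pt [ 0.6748939  -0.14330702] z 0.1167742324249363
   t [-0.07550896  0.09066857] off [-0.08931587 -0.00106974  0.01190164]
   stop 81 [-0.077  -0.0733 -0.0698] [-0.0166 -0.0017  0.0098] [ 0.661  -0.2147  0.1247]
   stop 1153 [0.0866 0.1399 0.1718] [-0.0144  0.0973  0.1318] [ 0.78   -0.0197  0.1257]
green top base [0.6105 0.1689] [0.1949 0.1463] 83.0 0.0106
  rail 289 yaw -6.95 pt [0.6488781  0.16362637] z 0.11355193406917302
   t [-0.08602645  0.08624486] off [-5.91128815e-03 -9.03796898e-05  6.21268682e-03]
   stop 29 [-0.0823 -0.0801 -0.0777] [-0.0148 -0.0016  0.0129] [0.6377 0.0843 0.1261]
   stop 40 [0.0772 0.0787 0.0827] [-0.015  -0.002   0.0121] [0.6571 0.2427 0.125 ]
green scene base [0.6097 0.1667] [0.197  0.1509] 82.61 0.0142
  rail 385 yaw -7.3 pt [0.64404595 0.1473617 ] z 0.1167583493404122
   t [-0.0622073  0.101511 ] off [-0.00662471  0.000221    0.00611206]
   stop 112 [-0.0667 -0.0629 -0.0274] [-0.0124  0.005   0.016 ] [0.6391 0.0881 0.1233]
   stop 136 [0.0394 0.0962 0.0985] [-0.0144  0.0033  0.0151] [0.6568 0.2359 0.1239]
```

Run:
```python
from h import *
d=cap('wrist','w0');s=bot.observe()
R=cv2.Rodrigues(np.array(d['rvec']))[0];c=-R.T@np.array(d['tvec']).reshape(3)
E=np.array(s['ee_rot']);print('cam in tool',E.T@(c-s['tool_pos']),'\n',(E.T@R.T).round(3),d['camera_matrix'])
```

```text
cam in tool [ 0.0829607  -0.00084743 -0.15156219] 
 [[-0.    -0.954 -0.299]
 [ 1.     0.    -0.001]
 [ 0.001 -0.299  0.954]] [[399.21080822   0.         315.06378169]
 [  0.         399.21080822 238.55603251]
 [  0.           0.           1.        ]]
```

View pics/w0.png

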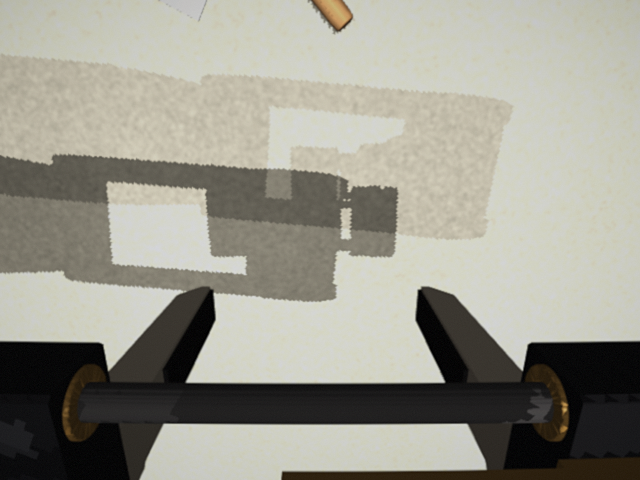

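The wrist view shows only the fingers and the brush tip at (330,12). The camera sits 83 mm along tool +x from the TCP. I'll go above the blue stand with tool x along the stand's x.

Call:
{"name": "step_arm", "arguments": {
  "rotation": [
    [0,0,0.77],
    [0,0,0.77],
    [0,0,0.77],
    [0,0,0.77],
    [0,0,0.76],
    [0,0,0.76],
    [0,0,0],
    [0,0,0],
    [0,0,0],
    [0,0,0],
    [0,0,0],
    [0,0,0]
  ],
  "offset": [
    [0,0,-1],
    [0,0,-1],
    [0,0,-1],
    [0,0,-1],
    [0,0,-1],
    [0,0,-1],
    [0.5,-0.9,0],
    [0.5,-0.9,0],
    [0.5,-0.9,0],
    [0.5,-0.9,0],
    [0.5,-0.9,0],
    [0.5,-0.9,0]
  ],
  "jaw": [-1,-1,-1,-1,-1,-1,-1,-1,-1,-1,-1,-1]
}}

```text
time: 1.35
tool_pos: [0.3696, -0.4135, 0.3823]
ee_rot: [[0.985, -0.171, -0.0], [-0.171, -0.985, 0.0], [-0.0, -0.0, -1.0]]
contact_force: [1.0, 0.2, 0.0]
width: 0.0928
```

Call:
{"name": "step_arm", "arguments": {
  "rotation": [
    [0,0,0],
    [0,0,0],
    [0,0,0],
    [0,0,0],
    [0,0,0],
    [0,0,0],
    [0,0,0],
    [0,0,0],
    [0,0,0],
    [0,0,0],
    [0,0,0],
    [0,0,0]
  ],
  "offset": [
    [0.5,-0.9,0],
    [0.5,-0.9,0],
    [0.5,-0.9,0],
    [0.5,-0.9,0],
    [0.5,-0.9,0],
    [0.5,-0.9,0],
    [0.5,-0.9,0],
    [0.5,-0.9,0],
    [0.5,-0.9,0],
    [0.5,-0.9,0],
    [0.5,-0.9,0],
    [0,0,0]
  ],
  "jaw": [-1,-1,-1,-1,-1,-1,-1,-1,-1,-1,-1,-1]
}}

```text
time: 2.55
tool_pos: [0.5481, -0.1917, 0.3819]
ee_rot: [[0.986, -0.168, -0.001], [-0.168, -0.986, 0.001], [-0.001, -0.001, -1.0]]
contact_force: [-0.5, -0.4, 0.0]
width: 0.0928
```

Run:
```python
from h import *
d=cap('wrist','w1');s=bot.observe()
print(s['time'],s['tool_pos'],np.array(s['ee_rot']).round(4).tolist(),s['contact_force'],np.round(s['q'],2))
```

```text
2.6 [ 0.54727002 -0.19295875  0.38198195] [[0.9857, -0.1683, -0.0011], [-0.1683, -0.9857, 0.0005], [-0.0011, -0.0003, -1.0]] [ 0.1650602  -0.51707398 -0.53879921] [-0.43  0.07  1.29 -0.    1.79  1.31]
```

View pics/w1.png

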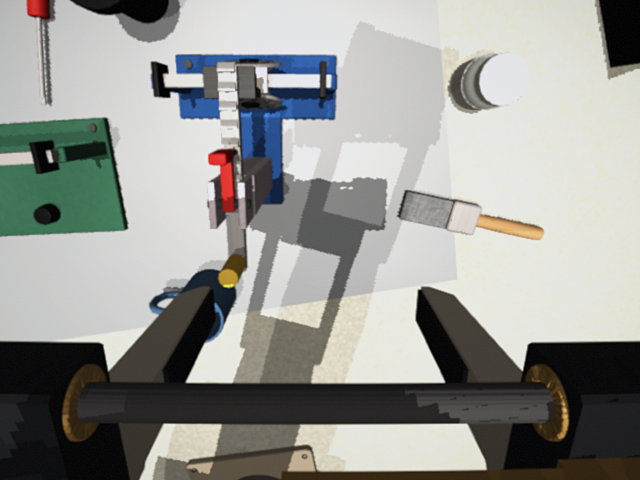

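The wrist view shows the yellow handle at (230,272), the red pawl with its tab at (218,157), and the carrier with blue rail at (245,80). The stops are at (160,80) and (323,80), and the jar and brush are to the right. Now I'll measure.

Run:
```python
from m import *
d=pickle.load(open('wrist.pkl','rb'));W=cloud(d);M=masks(d,W)
px=d['pixels'].astype(int)
sub=np.zeros(px.shape[:2],bool);sub[40:300,140:345]=1
for k in ('red','yellow'):
    m=M[k]&sub;P=W[m];P=P[np.isfinite(P).all(1)]
    print(k,len(P),np.percentile(P[:,2],[2,50,98]).round(4))
    for lo,hi in((.195,.205),(.205,.215),(.215,.228),(.228,.24)):
        q=P[(P[:,2]>lo)&(P[:,2]<hi)]
        if len(q)>3:r=cv2.minAreaRect(q[:,:2].astype(np.float32));print('  ',lo,len(q),np.round(r[0],4),np.round(r[1],4),round(r[2],1))
gray=(np.ptp(px,axis=-1)<40)&sub
Q=W[gray&(abs(W[...,2]-.115)<.006)&(px.max(-1)>120)];Q=Q[Q[:,0]>.64]
l=cv2.fitLine(Q[:,:2].astype(np.float32),cv2.DIST_HUBER,0,.0005,.001).ravel()
if l[1]<0:l[:2]*=-1
print('rail',len(Q),np.degrees(np.arctan2(-l[0],l[1])),l[2:],np.median(Q[:,2]))
S=W[gray&(px.max(-1)<60)&(W[...,2]>.120)&(W[...,2]<.135)];
t=(S[:,:2]-l[2:])@l[:2];o=(S[:,:2]-l[2:])@np.array([l[1],-l[0]])
ok=abs(o)<.02
for s in(ok&(t<-.05),ok&(t>.05)): print('stop',s.sum(),np.percentile(t[s],[2,50,98]).round(4),np.percentile(o[s],[2,98]).round(4),S[s].mean(0).round(4),S[s][:,2].max())
print('off',np.percentile((Q[:,:2]-l[2:])@np.array([l[1],-l[0]]),[2,98]))
B=W[M['blue']&sub&(W[...,2]<.02)];r=cv2.minAreaRect(B[B[:,0]>.64][:,:2].astype(np.float32));print('base',r,np.median(B[:,2]))
# stem fit
```

```text
red 770 [0.2033 0.2054 0.2349]
   0.195 256 [ 0.5842 -0.1227] [0.0105 0.0414] 79.0
   0.205 305 [ 0.5847 -0.1232] [0.0101 0.0401] 80.2
   0.228 200 [ 0.6102 -0.1277] [0.0132 0.0083] 81.0
yellow 40 [0.0267 0.2216 0.223 ]
   0.215 35 [ 0.5041 -0.1082] [0.0037 0.0092] 2.2
rail 1489 -10.232638 [ 0.67169046 -0.14878649] 0.11483252288678453
stop 160 [-0.0727 -0.0697 -0.0668] [-0.0164  0.0148] [ 0.6585 -0.2171  0.1293] 0.1313356319555248
stop 285 [0.0872 0.0886 0.0922] [-0.0155  0.0134] [ 0.6864 -0.0609  0.1276] 0.13194294575343163
off [-0.00679449  0.0137452 ]
base ((0.6730283498764038, -0.13804668188095093), (0.19336381554603577, 0.07262737303972244), 79.8805160522461) 0.01170293561945784
```

Call:
{"name": "step_arm", "arguments": {
  "rotation": [
    [0,0,0.04],
    [0,0,0],
    [0,0,0],
    [0,0,0],
    [0,0,0],
    [0,0,0]
  ],
  "offset": [
    [0.51,-0.75,0.8],
    [0.51,-0.75,0.8],
    [0.51,-0.75,0.8],
    [0.52,-0.75,0.8],
    [0,0,0],
    [0,0,0]
  ],
  "jaw": [-1,-1,-0.6,-0.4,-0.4,-0.4]
}}

```text
time: 3.2
tool_pos: [0.6097, -0.1298, 0.302]
ee_rot: [[0.984, -0.176, -0.002], [-0.176, -0.984, -0.0], [-0.002, 0.0, -1.0]]
contact_force: [-0.4, -0.0, 0.3]
width: 0.0672
```

Run:
```python
from m import *
d=cap('wrist','w2');s=bot.observe()
print(s['time'],s['tool_pos'],np.array(s['ee_rot']).round(4).tolist(),s['width'])
W=cloud(d);M=masks(d,W);sub=np.zeros((480,640),bool);sub[:,200:440]=1
P=W[M['red']&sub];P=P[(P[:,2]>.15)]
q=P[P[:,2]>.228];r=cv2.minAreaRect(q[:,:2].astype(np.float32));print(len(q),r,np.median(q[:,2]))
```

```text
3.25 [ 0.61001284 -0.13031961  0.30325274] [[0.9842, -0.1768, 0.0001], [-0.1768, -0.9842, -0.0007], [0.0003, 0.0006, -1.0]] 0.06581908554499145
267 ((0.6102957129478455, -0.12724962830543518), (0.011959843337535858, 0.008275939151644707), 78.16143798828125) 0.23380931291870824
```

View pics/w2.png

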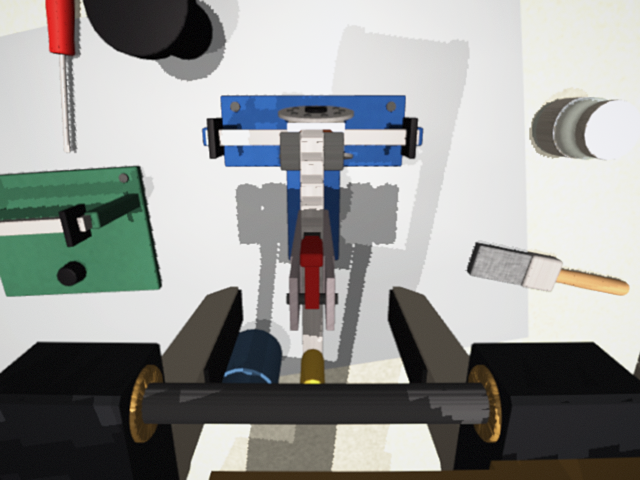

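The red tab shows at (312,245), centred between the fingers and about 2.7 mm off along tool y. I'll descend and grip.

Call:
{"name": "step_arm", "arguments": {
  "rotation": [
    [0,0,0],
    [0,0,0],
    [0,0,0],
    [0,0,0],
    [0,0,0],
    [0,0,0],
    [0,0,0],
    [0,0,0],
    [0,0,0],
    [0,0,0]
  ],
  "offset": [
    [0,-0.1,0.7],
    [0,0,0.7],
    [0,0,0.7],
    [0,0,0.7],
    [0,0,0.57],
    [0,0,0],
    [0,0,0],
    [0,0,0],
    [0,0,0],
    [0,0,0]
  ],
  "jaw": [-0.4,-0.4,-0.2,0,0.3,1,1,1,1,1],
  "squeeze": 12
}}

```text
time: 4.25
tool_pos: [0.6115, -0.1276, 0.2198]
ee_rot: [[0.984, -0.176, 0.002], [-0.176, -0.984, -0.002], [0.002, 0.001, -1.0]]
contact_force: [-0.5, -4.0, 3.1]
width: 0.0137
```

Run:
```python
from m import *
s=bot.observe()
print(s['time'],s['tool_pos'],s['width'],s['contact_force'])
```

```text
4.25 [ 0.61148519 -0.12760275  0.21983838] 0.013706515367650827 [-0.45767117 -4.00536874  3.06892143]
```

Call:
{"name": "step_arm", "arguments": {
  "rotation": [
    [0,0.9,0],
    [0,0.9,0],
    [0,0.9,0],
    [0,0.9,0],
    [0,0,0],
    [0,0,0]
  ],
  "offset": [
    [-0.114,0,-0.204],
    [-0.114,0,-0.204],
    [-0.114,0,-0.204],
    [-0.114,0,-0.204],
    [0,0,0],
    [0,0,0]
  ],
  "jaw": [1,1,1,1,1,1]
}}

```text
time: 4.85
tool_pos: [0.5922, -0.1241, 0.2322]
ee_rot: [[0.866, -0.177, 0.468], [-0.155, -0.984, -0.085], [0.476, 0.001, -0.88]]
contact_force: [-7.0, -5.3, -8.3]
width: 0.0135
```

Run:
```python
from m import *
s=bot.observe()
E=np.array(s['ee_rot']);print(s['time'],s['tool_pos'],s['width'],s['contact_force'],s['ft_torque'],np.degrees(np.arccos(-E[2,2])))
d=cap('scene','s1');cv2.imwrite('pics/s1c.png',cv2.resize(d['pixels'][120:330,170:390,::-1],None,fx=2.8,fy=2.8,interpolation=cv2.INTER_CUBIC))
```

```text
4.85 [ 0.59222782 -0.12405327  0.23219371] 0.013546007916211487 [-6.9522981  -5.32670258 -8.30388255] [-0.43855052  2.05969246 -0.54893668] 28.40209135434361
```

View pics/s1c.png

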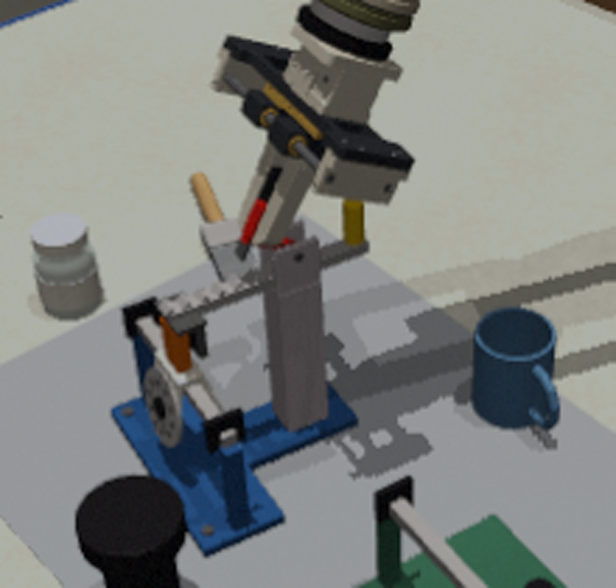

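The scene view shows the tab held and tilted at about (258,215), with the fingers around it. I'll release it, back off along the tool and look at it.

Call:
{"name": "step_arm", "arguments": {
  "rotation": [
    [0,0,0],
    [0,0,0],
    [0,0,0],
    [0,0,0],
    [0,0,0],
    [0,0,0],
    [0,0,0],
    [0,0,0],
    [0,0,0]
  ],
  "offset": [
    [0,0,0],
    [0,0,0],
    [0,0,0],
    [0,0,-0.6],
    [0,0,-0.8],
    [0,0,-0.8],
    [0,0,-0.8],
    [0,0,0],
    [0,0,0]
  ],
  "jaw": [-0.4,-0.4,-0.4,-0.4,-0.4,-0.4,-0.4,-0.4,-0.4]
}}

```text
time: 5.8
tool_pos: [0.5612, -0.1178, 0.3025]
ee_rot: [[0.862, -0.176, 0.476], [-0.154, -0.984, -0.085], [0.483, 0.0, -0.875]]
contact_force: [0.3, 0.6, -0.3]
width: 0.0647
```

Run:
```python
from m import *
d=cap('wrist','w3');s=bot.observe()
print(s['time'],s['tool_pos'],np.array(s['ee_rot']).round(4).tolist(),s['width'],s['contact_force'])
W=cloud(d);M=masks(d,W);sub=np.zeros((480,640),bool);sub[100:400,200:440]=1
m=M['red']&sub&(W[...,2]>.19);P=W[m]
a=np.radians(-10);O=np.array([.6728,-.1388,0]);
Q=(P-O)@np.array([[np.cos(a),-np.sin(a),0],[np.sin(a),np.cos(a),0],[0,0,1]])
i=np.argsort(Q[:,2]);print(len(Q));print((Q[i[::max(1,len(Q)//25)]]*1000).round(1))
```

```text
5.85 [ 0.56083723 -0.1176846   0.30119271] [[0.8627, -0.176, 0.474], [-0.1543, -0.9844, -0.0846], [0.4815, -0.0001, -0.8764]] 0.06495886323737253 [ 0.18436928  0.36738008 -0.55614768]
1280
[[-1.106e+02 -3.700e+00  1.999e+02]
 [-1.120e+02  1.000e+00  2.027e+02]
 [-1.087e+02 -3.700e+00  2.040e+02]
 [-1.041e+02  1.000e+00  2.054e+02]
 [-1.042e+02 -1.600e+00  2.066e+02]
 [-1.016e+02 -3.000e-01  2.083e+02]
 [-9.900e+01 -3.600e+00  2.095e+02]
 [-9.580e+01 -2.300e+00  2.110e+02]
 [-9.330e+01  3.000e-01  2.123e+02]
 [-9.010e+01 -2.900e+00  2.134e+02]
 [-8.830e+01 -1.600e+00  2.146e+02]
 [-8.640e+01  4.900e+00  2.158e+02]
 [-6.510e+01 -3.000e+00  2.225e+02]
 [-6.830e+01 -9.000e-01  2.289e+02]
 [-7.100e+01  1.000e+00  2.334e+02]
 [-7.290e+01  1.000e+00  2.371e+02]
 [-7.530e+01 -2.000e+00  2.404e+02]
 [-7.710e+01 -2.000e+00  2.439e+02]
 [-8.810e+01  1.000e+00  2.469e+02]
 [-7.960e+01 -2.500e+00  2.480e+02]
 [-8.660e+01  6.700e+00  2.487e+02]
 [-8.030e+01 -1.000e-01  2.492e+02]
 [-8.390e+01 -3.500e+00  2.498e+02]
 [-8.620e+01 -4.700e+00  2.502e+02]
 [-8.280e+01  3.900e+00  2.506e+02]
 [-8.240e+01  5.500e+00  2.519e+02]]
```

View pics/w3.png

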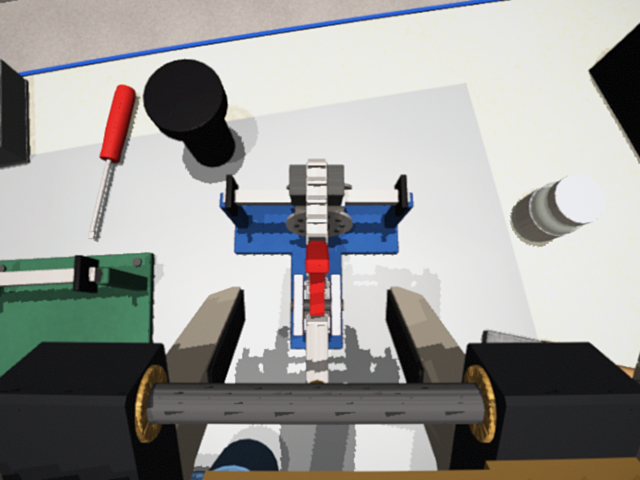

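The wrist view shows the tab at (316,258), tilted by about 29° (0.5 rad), so the pawl is clear of the teeth. Next is the yellow handle.

Call:
{"name": "step_arm", "arguments": {
  "rotation": [
    [0,-0.9,0],
    [0,-0.9,0],
    [0,-0.9,0],
    [0,-0.88,0],
    [0,0,0],
    [0,0,0],
    [0,0,0],
    [0,0,0],
    [0,0,0]
  ],
  "offset": [
    [0,0,0],
    [0,0,0],
    [0,0,0],
    [0,0,0],
    [-0.7,0,0],
    [-0.7,0.05,0],
    [-0.65,0,0],
    [0,0,0],
    [0,0,0]
  ],
  "jaw": [-0.4,-0.4,-0.4,-0.4,-0.4,-0.4,-0.4,-0.4,-0.4]
}}

```text
time: 6.75
tool_pos: [0.5101, -0.1099, 0.3007]
ee_rot: [[0.984, -0.176, 0.002], [-0.176, -0.984, -0.0], [0.002, -0.0, -1.0]]
contact_force: [-0.4, -0.9, -1.4]
width: 0.0655
```

Run:
```python
from m import *
d=cap('wrist','w4');s=bot.observe()
print(s['time'],s['tool_pos'],np.array(s['ee_rot']).round(4).tolist(),s['width'],s['contact_force'])
W=cloud(d);M=masks(d,W);P=W[M['yellow']];P=P[P[:,2]>.15];print(len(P))
if len(P)>5:
  q=P[P[:,2]>.21];print(cv2.minAreaRect(q[:,:2].astype(np.float32)),q[:,2].max())
```

```text
6.8 [ 0.51031079 -0.10997013  0.30096178] [[0.9844, -0.1762, 0.0022], [-0.1762, -0.9844, -0.0002], [0.0023, -0.0002, -1.0]] 0.06504499150313087 [ 1.12312225 -0.15491888  0.79810512]
0
```

View pics/w4.png

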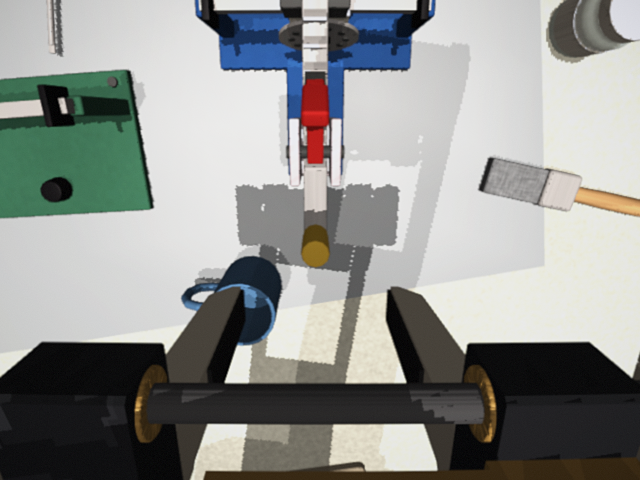

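The handle is at (316,252), centred between the fingers, and the mug is well below. I'll descend and grip.

Call:
{"name": "step_arm", "arguments": {
  "rotation": [
    [0,0,0],
    [0,0,0],
    [0,0,0],
    [0,0,0],
    [0,0,0],
    [0,0,0],
    [0,0,0],
    [0,0,0],
    [0,0,0],
    [0,0,0]
  ],
  "offset": [
    [0,0,0.8],
    [0,0,0.8],
    [0,0,0.8],
    [0,0,0.8],
    [0,0,0.74],
    [0,0,0],
    [0,0,0],
    [0,0,0],
    [0,0,0],
    [0,0,0]
  ],
  "jaw": [-0.4,-0.4,-0.2,0,0.2,1,1,1,1,1],
  "squeeze": 30
}}

```text
time: 7.8
tool_pos: [0.5112, -0.11, 0.2046]
ee_rot: [[0.984, -0.176, 0.005], [-0.176, -0.984, -0.001], [0.005, -0.0, -1.0]]
contact_force: [1.3, 1.0, 3.3]
width: 0.0174
```

Run:
```python
from m import *
s=bot.observe()
print(s['time'],s['tool_pos'],s['width'],s['contact_force'])
```

```text
7.8 [ 0.51116833 -0.11004879  0.20458562] 0.017356702190886596 [1.27363019 1.02049728 3.2822094 ]
```

Call:
{"name": "step_arm", "arguments": {
  "rotation": [
    [0,0,0],
    [0,0,0],
    [0,0,0],
    [0,0,0],
    [0,0,0],
    [0,0,0],
    [0,0,0],
    [0,0,0],
    [0,0,0],
    [0,0,0]
  ],
  "offset": [
    [-0.22,0,0],
    [-0.22,0,0],
    [-0.22,0,0],
    [-0.22,0,0],
    [-0.22,0,0],
    [-0.22,0,0],
    [-0.22,0,0],
    [-0.22,0,0],
    [0,0,0],
    [0,0,0]
  ],
  "jaw": [1,1,1,1,1,1,1,1,1,1]
}}

```text
time: 8.8
tool_pos: [0.4668, -0.1022, 0.2045]
ee_rot: [[0.984, -0.176, 0.004], [-0.176, -0.984, -0.001], [0.004, 0.0, -1.0]]
contact_force: [-1.8, 2.4, 7.8]
width: 0.0174
```

Run:
```python
from m import *
s=bot.observe()
print(s['time'],s['tool_pos'],s['width'],s['contact_force'],np.linalg.norm(s['tool_pos'][:2]-np.array([.51117,-.11005])))
```

```text
8.8 [ 0.46684457 -0.10220728  0.20448237] 0.017448944199885116 [-1.82407959  2.37549803  7.8165588 ] 0.04501390853024097
```

Call:
{"name": "step_arm", "arguments": {
  "rotation": [
    [0,0,0],
    [0,0,0],
    [0,0,0],
    [0,0,0]
  ],
  "offset": [
    [-0.08,0,0],
    [-0.05,0,0],
    [0,0,0],
    [0,0,0]
  ],
  "jaw": [1,1,1,1]
}}

```text
time: 9.2
tool_pos: [0.4667, -0.1022, 0.2046]
ee_rot: [[0.984, -0.176, 0.011], [-0.176, -0.984, -0.002], [0.011, 0.0, -1.0]]
contact_force: [17.9, -1.2, -2.5]
width: 0.0172
```

The hard stop is reached: the bar has travelled 45 mm and the reaction is 18 N. I'll release and rise.

Call:
{"name": "step_arm", "arguments": {
  "rotation": [
    [0,0,0],
    [0,0,0],
    [0,0,0],
    [0,0,0],
    [0,0,0],
    [0,0,0],
    [0,0,0],
    [0,0,0],
    [0,0,0],
    [0,0,0]
  ],
  "offset": [
    [0.12,0,0],
    [0,0,0],
    [0,0,0],
    [0,0,0],
    [0,0,-0.9],
    [0,0,-1],
    [0,0,-1],
    [0,0,-0.9],
    [0,0,0],
    [0,0,0]
  ],
  "jaw": [1,-0.4,-0.4,-0.4,-0.4,-0.4,-0.4,-0.4,-0.4,-0.4]
}}

```text
time: 10.2
tool_pos: [0.4663, -0.1022, 0.2977]
ee_rot: [[0.984, -0.176, 0.003], [-0.176, -0.984, -0.001], [0.003, 0.0, -1.0]]
contact_force: [-0.4, 0.2, 0.8]
width: 0.065
```

Call:
{"name": "step_arm", "arguments": {
  "rotation": [
    [0,0,0],
    [0,0,0],
    [0,0,0],
    [0,0,0],
    [0,0,0],
    [0,0.9,0],
    [0,0.9,0],
    [0,0.9,0],
    [0,0.88,0],
    [0,0,0],
    [0,0,0]
  ],
  "offset": [
    [0.8,0,0],
    [0.8,0,0],
    [0.8,0,0],
    [0.8,0,0],
    [0.7,0,0],
    [0,0,0],
    [0,0,0],
    [0,0,0],
    [0,0,0],
    [0,0,0],
    [0,0,0]
  ],
  "jaw": [-0.4,-0.4,-0.4,-0.4,-0.4,-0.4,-0.4,-0.4,-0.4,-0.4,-0.4]
}}

```text
time: 11.3
tool_pos: [0.5613, -0.1192, 0.297]
ee_rot: [[0.864, -0.177, 0.471], [-0.155, -0.984, -0.084], [0.478, -0.0, -0.878]]
contact_force: [0.0, -0.0, 0.9]
width: 0.065
```

Run:
```python
from m import *
d=cap('wrist','w5');s=bot.observe()
E=np.array(s['ee_rot']);print(s['time'],s['tool_pos'],E.round(4).tolist(),s['width'],s['contact_force'])
print('to grasp, tool frame units',(E.T@(np.array([.5962,-.1253,.2378])-s['tool_pos'])/.025).round(2))
```

```text
11.35 [ 0.56260044 -0.119592    0.29878866] [[0.8635, -0.1765, 0.4724], [-0.1548, -0.9843, -0.0848], [0.48, 0.0001, -0.8773]] 0.06509914761976256 [ 0.51203824  0.99169034 -0.14667132]
to grasp, tool frame units [ 0.02 -0.01  2.79]
```

View pics/w5.png

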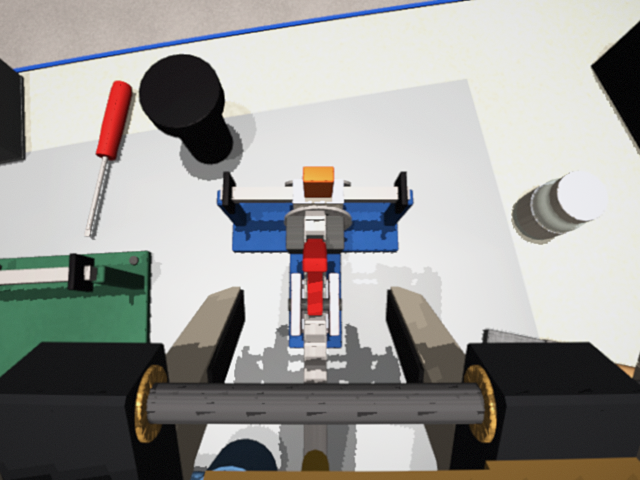

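The tab is at (316,258) and the orange grip, at (318,180), is now free of the clamp. I'll grip the tab and fold it down.

Call:
{"name": "step_arm", "arguments": {
  "rotation": [
    [0,0,0],
    [0,0,0],
    [0,0,0],
    [0,0,0],
    [0,0,0],
    [0,0,0],
    [0,0,0],
    [0,0,0],
    [0,0,0]
  ],
  "offset": [
    [0,0,0.7],
    [0,0,0.7],
    [0,0,0.7],
    [0,0,0.69],
    [0,0,0],
    [0,0,0],
    [0,0,0],
    [0,0,0],
    [0,0,0]
  ],
  "jaw": [-0.4,-0.2,0,0.2,1,1,1,1,1],
  "squeeze": 12
}}

```text
time: 12.25
tool_pos: [0.5962, -0.1252, 0.2389]
ee_rot: [[0.861, -0.176, 0.476], [-0.154, -0.984, -0.085], [0.484, -0.0, -0.875]]
contact_force: [2.7, 1.1, 1.8]
width: 0.0136
```

Call:
{"name": "step_arm", "arguments": {
  "rotation": [
    [0,-0.6,0],
    [0,-0.6,0],
    [0,-0.6,0],
    [0,-0.6,0],
    [0,-0.6,0],
    [0,-0.6,0],
    [0,0,0],
    [0,0,0]
  ],
  "offset": [
    [0.061,0,0.143],
    [0.061,0,0.143],
    [0.061,0,0.143],
    [0.061,0,0.143],
    [0.061,0,0.143],
    [0.061,0,0.143],
    [0,0,0],
    [0,0,0]
  ],
  "jaw": [1,1,1,1,1,1,1,1]
}}

```text
time: 13.05
tool_pos: [0.6102, -0.1277, 0.219]
ee_rot: [[0.984, -0.176, -0.001], [-0.176, -0.984, 0.001], [-0.001, -0.0, -1.0]]
contact_force: [0.7, 2.6, -2.3]
width: 0.0138
```

Run:
```python
from m import *
s=bot.observe()
E=np.array(s['ee_rot']);print(s['time'],s['tool_pos'],E.round(3).tolist(),s['width'],s['contact_force'],s['ft_torque'])
d=cap('scene','s2');cv2.imwrite('pics/s2c.png',cv2.resize(d['pixels'][150:290,200:330,::-1],None,fx=4.2,fy=4.2,interpolation=cv2.INTER_CUBIC))
```

```text
13.05 [ 0.61018965 -0.12765594  0.21896384] [[0.984, -0.176, -0.001], [-0.176, -0.984, 0.001], [-0.001, -0.0, -1.0]] 0.013832048211379603 [ 0.71737047  2.58820742 -2.28859948] [ 0.29840916 -0.08841893  0.01727158]
```

View pics/s2c.png

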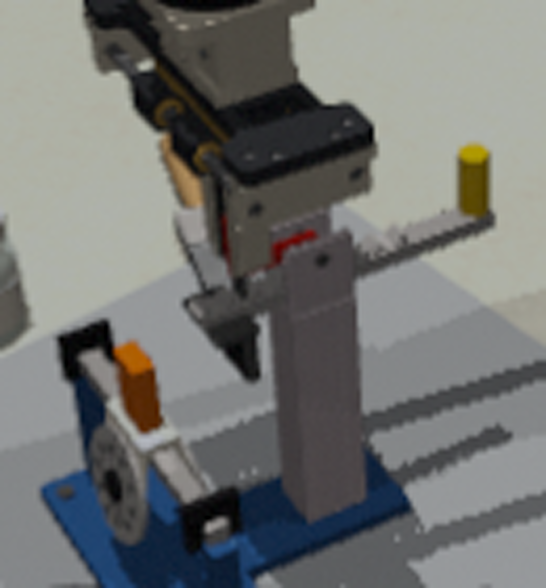

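The tool is back at the pawl-down pose, and the orange grip at (138,390) is free. I'll press a little further to confirm it is fully down, then release and look.

Call:
{"name": "step_arm", "arguments": {
  "rotation": [
    [0,-0.15,0],
    [0,0,0],
    [0,0,0]
  ],
  "offset": [
    [0,0,0.08],
    [0,0,0.04],
    [0,0,0]
  ],
  "jaw": [1,1,1]
}}

```text
time: 13.4
tool_pos: [0.6104, -0.1277, 0.2185]
ee_rot: [[0.984, -0.176, -0.019], [-0.176, -0.984, 0.003], [-0.019, -0.0, -1.0]]
contact_force: [-2.1, 3.2, 6.8]
width: 0.0138
```

Call:
{"name": "step_arm", "arguments": {
  "rotation": [
    [0,0,0],
    [0,0.15,0],
    [0,0,0],
    [0,0,0],
    [0,0,0],
    [0,0,0],
    [0,0,0],
    [0,0,0]
  ],
  "offset": [
    [0,0,0],
    [0,0,0],
    [0,0,0],
    [0,0,-0.7],
    [0,0,-0.9],
    [0,0,-0.9],
    [0,0,-0.9],
    [0,0,0]
  ],
  "jaw": [-0.4,-0.4,-0.4,-0.4,-0.4,-0.4,-0.4,-0.4]
}}

```text
time: 14.2
tool_pos: [0.6113, -0.1284, 0.3057]
ee_rot: [[0.984, -0.176, 0.006], [-0.176, -0.984, -0.002], [0.006, 0.001, -1.0]]
contact_force: [0.3, 0.0, 0.6]
width: 0.0648
```

Run:
```python
from m import *
d=cap('wrist','w6');s=bot.observe()
E=np.array(s['ee_rot']);print(s['time'],s['tool_pos'],E.round(4).tolist(),s['width'],s['contact_force'])
W=cloud(d);M=masks(d,W)
a=np.radians(-10);O=np.array([.6728,-.1388,0]);Rz=np.array([[np.cos(a),-np.sin(a),0],[np.sin(a),np.cos(a),0],[0,0,1]])
sub=np.zeros((480,640),bool);sub[60:400,200:440]=1
Q=(W[M['red']&sub&(W[...,2]>.19)]-O)@Rz
i=np.argsort(Q[:,2]);print(len(Q));print((Q[i[::max(1,len(Q)//14)]]*1000).round(1).tolist())
m=M['orange']&sub;P=W[m];P=P[P[:,2]>.15];r=cv2.minAreaRect(P[:,:2].astype(np.float32));print('orange',len(P),r,np.median(P[:,2]),((P-O)@Rz).mean(0))
np.save('org.npy',np.array(r[0]))
S=cap('scene','s3');cv2.imwrite('pics/s3c.png',cv2.resize(S['pixels'][170:290,200:330,::-1],None,fx=4.5,fy=4.5,interpolation=cv2.INTER_CUBIC))
```

```text
14.25 [ 0.61075714 -0.12824743  0.30341303] [[0.9843, -0.1763, 0.0036], [-0.1763, -0.9843, -0.0012], [0.0037, 0.0006, -1.0]] 0.065108003340647 [-0.50675343  0.12561233  0.13256761]
820
[[-101.0, 4.9, 203.0], [-82.7, 2.7, 203.8], [-104.4, -0.0, 204.1], [-98.9, 3.4, 204.3], [-104.2, -2.1, 204.5], [-81.6, 0.6, 204.7], [-80.8, -0.1, 204.9], [-107.0, 4.2, 205.0], [-102.3, -3.5, 205.3], [-93.8, -2.1, 205.7], [-65.8, 1.1, 231.4], [-61.7, -5.6, 232.1], [-62.2, 0.4, 232.5], [-62.1, -3.8, 232.8], [-63.7, -1.9, 233.5]]
orange 524 ((0.6729335784912109, -0.14103759825229645), (0.023816697299480438, 0.013303142972290516), 79.43558502197266) 0.16545752573454883 [ 0.00023349 -0.00220062  0.16542628]
```

View pics/w6.png

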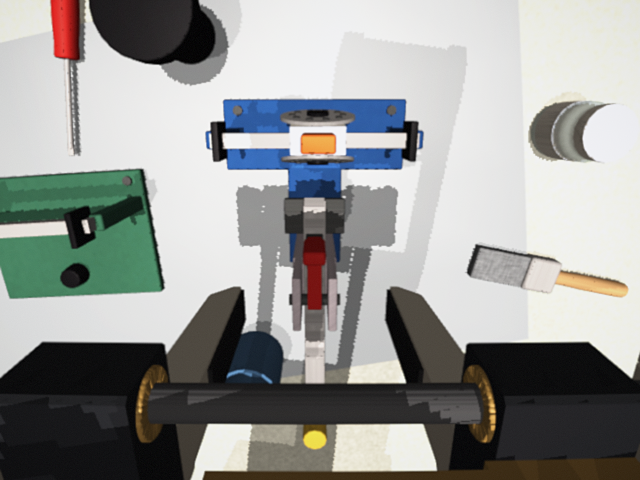

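View pics/s3c.png

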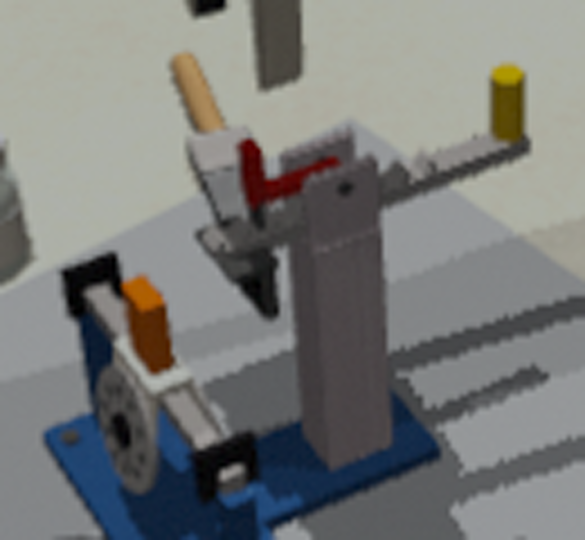

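The pawl is down: in the scene crop the tab at (250,170) is upright with its arm level, and its heights (tab top 233.5 mm, arm 204–205 mm) match the start. The orange grip is at (319,143), world (0.673,-0.141).

Now I'll grip the carrier.

Call:
{"name": "step_arm", "arguments": {
  "rotation": [
    [0,0,0],
    [0,0,0],
    [0,0,0],
    [0,0,0],
    [0,0,0]
  ],
  "offset": [
    [0.8,0.07,0],
    [0.9,0,0],
    [0.83,0,0],
    [0,0,0],
    [0,0,0]
  ],
  "jaw": [-0.4,-0.4,-0.4,-0.4,-0.4]
}}

```text
time: 14.8
tool_pos: [0.6712, -0.1406, 0.2992]
ee_rot: [[0.984, -0.176, -0.003], [-0.176, -0.984, 0.001], [-0.003, -0.0, -1.0]]
contact_force: [-0.6, 0.2, -0.7]
width: 0.0652
```

Run:
```python
from m import *
d=cap('wrist','w7');s=bot.observe()
E=np.array(s['ee_rot']);print(s['time'],s['tool_pos'],E.round(4).tolist(),s['width'],s['contact_force'])
W=cloud(d);M=masks(d,W)
m=M['orange'];m[:, :200]=0;m[:,440:]=0;P=W[m];P=P[(P[:,2]>.155)&(P[:,2]<.175)];r=cv2.minAreaRect(P[:,:2].astype(np.float32));print('orange',len(P),r,np.median(P[:,2]))
print((E.T@(np.array([*r[0],.145])-s['tool_pos'])/.025).round(3))
```

```text
14.85 [ 0.67108416 -0.1405322   0.29994324] [[0.9844, -0.1761, -0.0025], [-0.1761, -0.9844, 0.0007], [-0.0025, -0.0002, -1.0]] 0.0648479244383751 [-0.66759584  0.26046472  0.32899575]
orange 573 ((0.6728692650794983, -0.1411675214767456), (0.023923924192786217, 0.013483429327607155), 79.23966217041016) 0.165488472686065
[0.091 0.014 6.198]
```

View pics/w7.png

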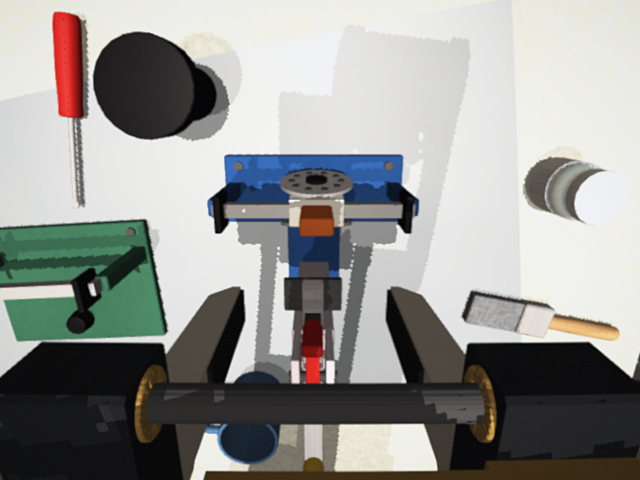

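The orange grip is at (317,218), centred between the fingers. I'll descend and grip.

Call:
{"name": "step_arm", "arguments": {
  "rotation": [
    [0,0,0],
    [0,0,0],
    [0,0,0],
    [0,0,0],
    [0,0,0],
    [0,0,0],
    [0,0,0],
    [0,0,0],
    [0,0,0]
  ],
  "offset": [
    [0.09,0,0.7],
    [0,0,0.9],
    [0,0,0.9],
    [0,0,0.9],
    [0,0,0.9],
    [0,0,0.8],
    [0,0,0.7],
    [0,0,0.4],
    [0,0,0]
  ],
  "jaw": [-0.4,-0.4,-0.4,-0.4,-0.4,-0.2,0,0.1,0.2]
}}

```text
time: 15.75
tool_pos: [0.6728, -0.1408, 0.1441]
ee_rot: [[0.984, -0.176, -0.003], [-0.176, -0.984, 0.001], [-0.003, -0.0, -1.0]]
contact_force: [-0.9, 0.2, 0.5]
width: 0.0394
```

Call:
{"name": "step_arm", "arguments": {
  "rotation": [
    [0,0,0],
    [0,0,0],
    [0,0,0],
    [0,0,0],
    [0,0,0]
  ],
  "offset": [
    [0,0,0],
    [0,0,0],
    [0,0,0],
    [0,0,0],
    [0,0,0]
  ],
  "jaw": [1,1,1,1,1],
  "squeeze": 35
}}

```text
time: 16.25
tool_pos: [0.6751, -0.1415, 0.1481]
ee_rot: [[0.984, -0.176, 0.002], [-0.176, -0.984, -0.001], [0.003, 0.0, -1.0]]
contact_force: [-0.8, -0.8, 5.8]
width: 0.0256
```

Run:
```python
from m import *
s=bot.observe()
print(s['time'],s['tool_pos'],s['width'],s['contact_force'],s['ft_torque'])
```

```text
16.25 [ 0.67505304 -0.14147782  0.14806891] 0.025552598684029846 [-0.7680443  -0.75129487  5.75313615] [-0.00391798  0.03075399  0.01862047]
```

Call:
{"name": "step_arm", "arguments": {
  "rotation": [
    [0,0,0],
    [0,0,0],
    [0,0,0],
    [0,0,0],
    [0,0,0],
    [0,0,0],
    [0,0,0],
    [0,0,0],
    [0,0,0]
  ],
  "offset": [
    [0,0,-0.2],
    [0,0,-0.4],
    [0,0,-0.6],
    [0,0,-0.8],
    [0,0,-0.8],
    [0,0,-0.8],
    [0,0,-0.8],
    [0,0,-0.6],
    [0,0,0]
  ],
  "jaw": [1,1,1,1,1,1,1,1,1]
}}

```text
time: 17.15
tool_pos: [0.6755, -0.1415, 0.2756]
ee_rot: [[0.984, -0.176, 0.005], [-0.176, -0.984, -0.002], [0.006, 0.001, -1.0]]
contact_force: [0.8, -0.1, -2.5]
width: 0.026
```

Run:
```python
from m import *
d=cap('wrist','w8');s=bot.observe()
print(s['time'],s['tool_pos'],s['width'],s['contact_force'],s['ft_torque'])
W=cloud(d);px=d['pixels'].astype(int)
d=cap('scene','s4');cv2.imwrite('pics/s4c.png',cv2.resize(d['pixels'][120:330,170:390,::-1],None,fx=2.8,fy=2.8,interpolation=cv2.INTER_CUBIC))
```

```text
17.2 [ 0.67494098 -0.14127964  0.27341361] 0.026124617963641926 [ 0.15916978 -0.1649191  -3.85953591] [ 0.05072144 -0.00317774 -0.02519122]
```

View pics/w8.png

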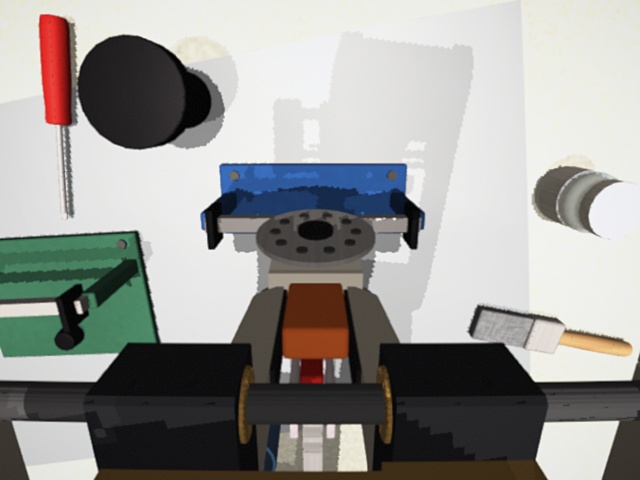

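View pics/s4c.png

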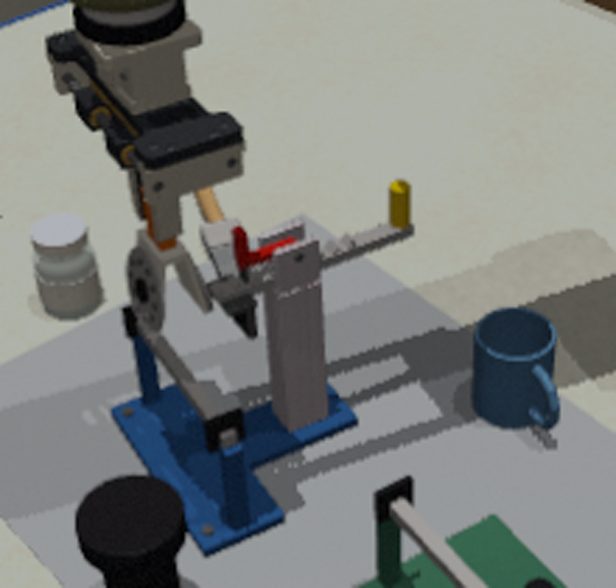

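The carrier hangs straight in the grip: disc at (316,235) in the wrist view, and clear above the blue rail in the scene. I'll measure its offset in the hand.

Run:
```python
from m import *
d=pickle.load(open('wrist.pkl','rb'));s=bot.observe();W=cloud(d);M=masks(d,W)
E=np.array(s['ee_rot']);px=d['pixels'].astype(int)
sub=np.zeros((480,640),bool);sub[200:380,260:370]=1
P=W[M['orange']&sub];T=(P-s['tool_pos'])@E*1000
print(len(T),np.percentile(T,[1,10,50,90,99],axis=0).round(1))
for lo in range(-40,40,4):
    q=T[(T[:,2]>=lo)&(T[:,2]<lo+4)]
    if len(q)>10: print(lo,len(q),np.percentile(q[:,0],[2,98]).round(1),np.percentile(q[:,1],[2,98]).round(1))
# disc
sub[:]=0;sub[205:265,255:378]=1
P=W[sub];T=(P-s['tool_pos'])@E*1000;T=T[(T[:,2]<90)]
print('disc',len(T),np.percentile(T,[2,50,98],axis=0).round(1))
```

```text
2041 [[nan nan nan]
 [nan nan nan]
 [nan nan nan]
 [nan nan nan]
 [nan nan nan]]
-24 1952 [-7.   5.6] [-12.1  11.8]
-20 82 [-5.5  5.8] [-12.7  12.4]
disc 5424 [[ 11.8 -30.4  30.5]
 [ 18.2   0.3  53.9]
 [ 24.1  30.6  87. ]]
```

Call:
{"name": "step_arm", "arguments": {
  "rotation": [
    [0,0,-0.19],
    [0,0,-0.19],
    [0,0,0],
    [0,0,0],
    [0,0,0],
    [0,0,0],
    [0,0,0],
    [0,0,0],
    [0,0,0],
    [0,0,0]
  ],
  "offset": [
    [0,0,-0.25],
    [0,0,-0.25],
    [0,-0.4,0],
    [-0.18,-0.8,0],
    [-0.18,-0.8,0],
    [-0.18,-0.8,0],
    [-0.18,-0.8,0],
    [-0.18,-0.8,0],
    [-0.18,-0.8,0],
    [-0.18,-0.8,0]
  ],
  "jaw": [1,1,1,1,1,1,1,1,1,1]
}}

```text
time: 18.25
tool_pos: [0.6611, 0.0138, 0.2841]
ee_rot: [[0.992, -0.123, 0.0], [-0.123, -0.992, 0.0], [0.0, -0.0, -1.0]]
contact_force: [0.8, 0.0, -3.7]
width: 0.0256
```

Call:
{"name": "step_arm", "arguments": {
  "rotation": [
    [0,0,0],
    [0,0,0],
    [0,0,0],
    [0,0,0],
    [0,0,0],
    [0,0,0],
    [0,0,0],
    [0,0,0],
    [0,0,0],
    [0,0,0]
  ],
  "offset": [
    [-0.18,-0.8,0],
    [-0.18,-0.8,0],
    [-0.18,-0.8,0],
    [-0.18,-0.8,0],
    [-0.18,-0.8,0],
    [-0.18,-0.8,0],
    [-0.18,-0.8,0],
    [-0.1,-0.4,0],
    [0,0,0],
    [0,0,0]
  ],
  "jaw": [1,1,1,1,1,1,1,1,1,1]
}}

```text
time: 19.25
tool_pos: [0.6462, 0.1646, 0.284]
ee_rot: [[0.992, -0.123, 0.0], [-0.123, -0.992, -0.001], [0.0, 0.001, -1.0]]
contact_force: [-0.1, -0.2, -3.6]
width: 0.0257
```

Run:
```python
from m import *
d=cap('wrist','w9');s=bot.observe()
print(s['time'],s['tool_pos'],s['width'],s['contact_force'],np.array(s['ee_rot']).round(4).tolist())
```

```text
19.3 [0.64633971 0.16406219 0.28399497] 0.025883932997828367 [-0.15275808 -0.73377159 -3.02624355] [[0.9923, -0.124, 0.0], [-0.124, -0.9923, -0.0005], [0.0001, 0.0005, -1.0]]
```

View pics/w9.png

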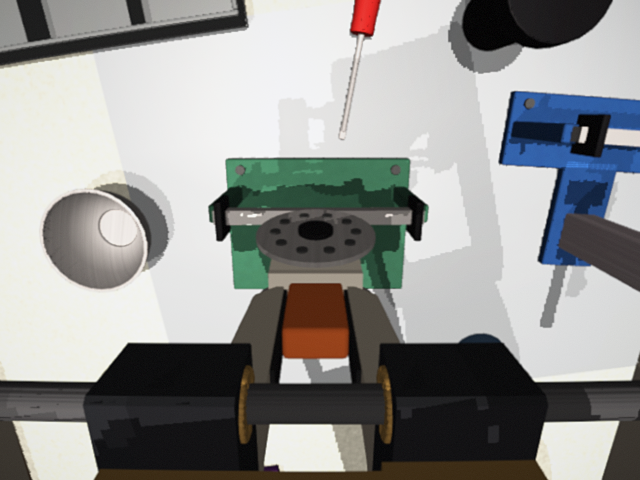

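The carrier's disc is at (316,235), above the green rail. The rail spans (225,215) to (410,215), with stops at (222,213) and (415,213). I'll measure the alignment.

```bash
cat > al.py <<'E'
from m import *
def al(d,s):
    W=cloud(d);E=np.array(s['ee_rot']);px=d['pixels'].astype(int)
    sub=np.zeros((480,640),bool);sub[140:330,195:440]=1
    gray=(np.ptp(px,axis=-1)<40)&sub
    z=W[...,2]
    Q=W[gray&(abs(z-.115)<.005)&(px.max(-1)>80)]
    T=(Q-s['tool_pos'])@E*1000
    T=T[abs(T[:,0])<30]
    T=T[abs(T[:,1])<76]
    for _ in range(3):
        l=cv2.fitLine(T[:,:2].astype(np.float32),cv2.DIST_HUBER,0,.01,.001).ravel()
        o=(T[:,:2]-l[2:])@np.array([l[1],-l[0]]);T=T[abs(o)<8]
    if l[1]<0:l[:2]*=-1
    x0=l[2]-l[3]*l[0]/l[1]
    o=(T[:,:2]-l[2:])@np.array([l[1],-l[0]])
    print('rail n',len(T),'x at y=0: %.1f'%x0,'edges',np.percentile(o,[1,99]).round(1),'angle deg %.2f'%np.degrees(np.arctan2(l[0],l[1])),'z',np.median(Q[:,2]).round(4))
    S=W[gray&(px.max(-1)<60)&(z>.119)&(z<.136)]
    T=(S-s['tool_pos'])@E*1000
    for q in(T[T[:,1]<-50],T[T[:,1]>50]): print('stop',len(q),np.percentile(q[:,:2],[2,50,98],axis=0).round(1).tolist())
    M=masks(d,W);G=W[M['green']&sub&(z<.02)];T=(G-s['tool_pos'])@E*1000
    print('base y',np.percentile(T[:,1],[.5,99.5]).round(1),'xmax',np.percentile(T[:,0],99.5).round(1),'z',np.median(G[:,2]).round(4))
E
python3 - <<'E'
from al import *
al(pickle.load(open('wrist.pkl','rb')),bot.observe())
E
```

```text
rail n 1440 x at y=0: 1.1 edges [-7.   5.1] angle deg -0.00 z 0.1146
stop 387 [[-13.8, -80.5], [2.0, -76.8], [16.0, -75.0]]
stop 388 [[-13.3, 78.0], [2.5, 79.8], [16.3, 83.7]]
base y [-94.   96.8] xmax 36.7 z 0.0116
```

Rail direction is aligned (0.0°), and the offsets are about +1 mm in x and +1.5 mm in y. I'll lower most of the way and re-measure.

Call:
{"name": "step_arm", "arguments": {
  "rotation": [
    [0,0,0],
    [0,0,0],
    [0,0,0],
    [0,0,0],
    [0,0,0],
    [0,0,0],
    [0,0,0],
    [0,0,0],
    [0,0,0],
    [0,0,0]
  ],
  "offset": [
    [0.04,0.06,0.4],
    [0,0,0.6],
    [0,0,0.6],
    [0,0,0.6],
    [0,0,0.6],
    [0,0,0.6],
    [0,0,0.5],
    [0,0,0.4],
    [0,0,0.2],
    [0,0,0]
  ],
  "jaw": [1,1,1,1,1,1,1,1,1,1]
}}

```text
time: 20.3
tool_pos: [0.6467, 0.163, 0.1706]
ee_rot: [[0.992, -0.124, -0.001], [-0.124, -0.992, -0.0], [-0.001, 0.0, -1.0]]
contact_force: [0.2, -0.3, -3.2]
width: 0.0256
```

Run:
```python
from al import *
d=cap('wrist','w10');s=bot.observe()
print(s['time'],s['tool_pos'],s['width'],s['contact_force'],np.array(s['ee_rot']).round(4).tolist())
al(d,s)
d=cap('scene','s5');cv2.imwrite('pics/s5c.png',cv2.resize(d['pixels'][200:400,260:430,::-1],None,fx=3,fy=3,interpolation=cv2.INTER_CUBIC))
```

```text
20.35 [0.64716257 0.16311161 0.17155377] 0.02625960721947038 [ 0.45000139  0.49506011 -2.63543758] [[0.9923, -0.1236, 0.0], [-0.1236, -0.9923, 0.0], [0.0, -0.0, -1.0]]
rail n 3061 x at y=0: -0.6 edges [-6.2  5.9] angle deg 0.01 z 0.1147Traceback (most recent call last):
  File "<stdin>", line 4, in <module>
  File "al.py", line 20, in al
    for q in(T[T[:,1]<-50],T[T[:,1]>50]): print('stop',len(q),np.percentile(q[:,:2],[2,50,98],axis=0).round(1).tolist())
                                                              ~~~~~~~~~~~~~^^^^^^^^^^^^^^^^^^^^^^^^^^
    return _quantile_unchecked(
        a, q, axis, out, overwrite_input, method, keepdims, weights)
    return _ureduce(a,
                    func=_quantile_ureduce_func,
    ...<5 lines>...
                    overwrite_input=overwrite_input,
                    method=method)
    r = func(a, **kwargs)
    result = _quantile(arr,
                       quantiles=q,
    ...<2 lines>...
                       out=out,
                       weights=wgt)
    slices_having_nans = np.isnan(arr[-1, ...])
                                  ~~~^^^^^^^^^
IndexError: index -1 is out of bounds for axis 0 with size 0
```

View pics/w10.png

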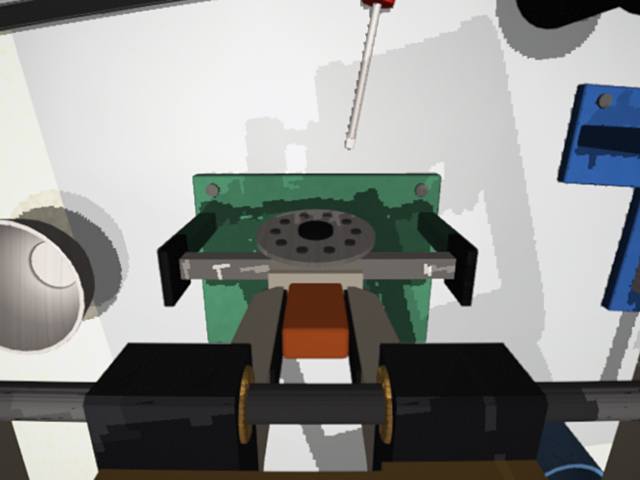

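The rail runs symmetrically under the carrier (x offset -0.7 mm, matching the grip offset, angle 0°). I'll lower slowly.

Call:
{"name": "step_arm", "arguments": {
  "rotation": [
    [0,0,0],
    [0,0,0],
    [0,0,0],
    [0,0,0],
    [0,0,0],
    [0,0,0],
    [0,0,0],
    [0,0,0],
    [0,0,0],
    [0,0,0],
    [0,0,0]
  ],
  "offset": [
    [0,0,0.15],
    [0,0,0.15],
    [0,0,0.15],
    [0,0,0.15],
    [0,0,0.1],
    [0,0,0.1],
    [0,0,0.08],
    [0,0,0.06],
    [0,0,0.04],
    [0,0,0],
    [0,0,0]
  ],
  "jaw": [1,1,1,1,1,1,1,1,1,1,1]
}}

```text
time: 21.45
tool_pos: [0.6474, 0.163, 0.1481]
ee_rot: [[0.992, -0.124, 0.001], [-0.124, -0.992, 0.0], [0.001, -0.0, -1.0]]
contact_force: [-4.6, -1.6, 6.1]
width: 0.0259
```

Call:
{"name": "step_arm", "arguments": {
  "rotation": [
    [0,0,0],
    [0,0,0],
    [0,0,0],
    [0,0,0]
  ],
  "offset": [
    [0,0,0.04],
    [0,0,0.04],
    [0,0,0.04],
    [0,0,0]
  ],
  "jaw": [1,1,1,1]
}}

```text
time: 21.85
tool_pos: [0.6475, 0.163, 0.148]
ee_rot: [[0.992, -0.124, 0.002], [-0.124, -0.992, 0.0], [0.002, -0.0, -1.0]]
contact_force: [-12.1, -3.6, 22.0]
width: 0.0257
```

Contact is at TCP z = 0.148, the same height as when I gripped it on the blue rail. I'll relieve the press and check the height.

Call:
{"name": "step_arm", "arguments": {
  "rotation": [
    [0,0,0],
    [0,0,0]
  ],
  "offset": [
    [0,0,-0.1],
    [0,0,0]
  ],
  "jaw": [1,1]
}}

```text
time: 22.05
tool_pos: [0.6477, 0.1632, 0.1481]
ee_rot: [[0.992, -0.124, 0.002], [-0.124, -0.992, 0.0], [0.002, -0.001, -1.0]]
contact_force: [-3.9, -1.4, 10.0]
width: 0.0257
```

Run:
```python
from m import *
d=cap('wrist','w11');s=bot.observe()
print(s['time'],s['tool_pos'],s['width'],s['contact_force'],s['ft_torque'])
W=cloud(d);M=masks(d,W);sub=np.zeros((480,640),bool);sub[270:350,285:345]=1
P=W[M['orange']&sub];print('grip top',np.nanmedian(P,0))
sub[:]=0;sub[274:284,275:355]=1;P=W[sub];print('bridge',np.nanpercentile(P[:,2],[10,50,90]))
d=cap('scene','s5');cv2.imwrite('pics/s5c.png',cv2.resize(d['pixels'][200:400,260:430,::-1],None,fx=3,fy=3,interpolation=cv2.INTER_CUBIC))
```

```text
22.1 [0.64772412 0.16313979 0.1481058 ] 0.02610564702971301 [-4.71610111 -1.12099228  8.50065701] [-0.12014549  0.83814336 -0.03927516]
grip top [0.64839286 0.16354618 0.1655108 ]
bridge [0.11985308 0.12068692 0.12157177]
```

View pics/s5c.png

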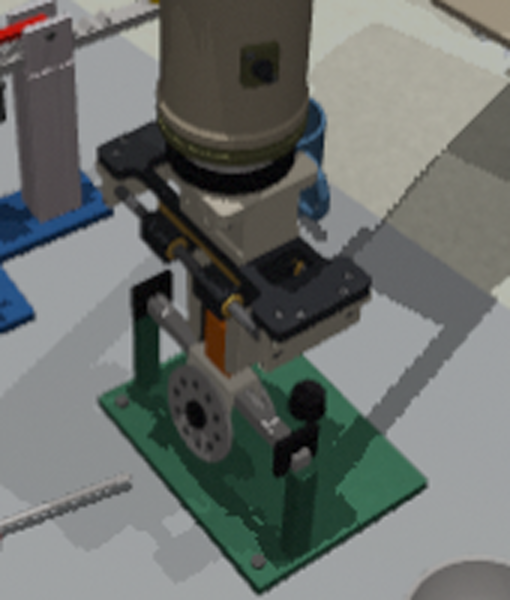

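View pics/w11.png

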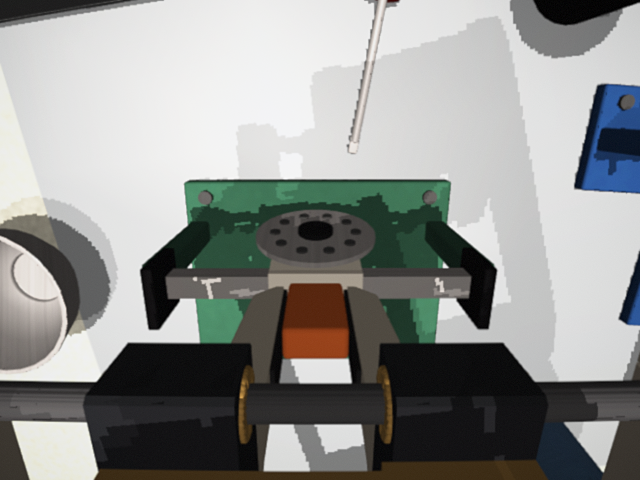

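The grip top is at 165.5 mm, the same as on the blue rail, so the carrier is seated between the stops. I'll release gently and rise.

Call:
{"name": "step_arm", "arguments": {
  "rotation": [
    [0,0,0],
    [0,0,0],
    [0,0,0],
    [0,0,0],
    [0,0,0],
    [0,0,0],
    [0,0,0],
    [0,0,0],
    [0,0,0],
    [0,0,0],
    [0,0,0],
    [0,0,0]
  ],
  "offset": [
    [0,0,-0.06],
    [0,0,0],
    [0,0,0],
    [0,0,0],
    [0,0,0],
    [0,0,-0.2],
    [0,0,-0.5],
    [0,0,-0.8],
    [0,0,-0.9],
    [0,0,-0.9],
    [0,0,-0.9],
    [0,0,-0.9]
  ],
  "jaw": [1,0.4,0.2,0,0,0,0,0,0,0,0,0]
}}

```text
time: 23.35
tool_pos: [0.6473, 0.1631, 0.278]
ee_rot: [[0.992, -0.124, 0.002], [-0.124, -0.992, 0.0], [0.001, -0.0, -1.0]]
contact_force: [0.4, -0.2, 0.2]
width: 0.0467
```

Call:
{"name": "step_arm", "arguments": {
  "rotation": [
    [0,0,0],
    [0,0,0],
    [0,0,0],
    [0,0,0],
    [0,0,0],
    [0,0,0]
  ],
  "offset": [
    [-0.6,0,-0.9],
    [-0.8,0,-0.9],
    [-0.8,0,-0.6],
    [-0.8,0,0],
    [-0.4,0,0],
    [0,0,0]
  ],
  "jaw": [0,0,0,0,0,0]
}}

```text
time: 23.95
tool_pos: [0.5621, 0.1739, 0.3366]
ee_rot: [[0.992, -0.123, 0.001], [-0.123, -0.992, 0.0], [0.001, -0.001, -1.0]]
contact_force: [0.1, 0.2, -0.0]
width: 0.0462
```

Run:
```python
from al import *
d=cap('wrist','w12');s=bot.observe()
print(s['time'],s['tool_pos'],s['width'],s['contact_force'])
W=cloud(d);M=masks(d,W);m=M['orange']&(W[...,2]>.15)&(W[...,2]<.18);m[:,:200]=0;m[:,440:]=0;P=W[m];print('grip',len(P),cv2.minAreaRect(P[:,:2].astype(np.float32)),np.median(P[:,2]))
S=cap('scene','s6');cv2.imwrite('pics/s6c.png',cv2.resize(S['pixels'][170:400,190:420,::-1],None,fx=2.6,fy=2.6,interpolation=cv2.INTER_CUBIC))
W=cloud(S);M=masks(S,W);a=np.radians(-10);O=np.array([.6728,-.1388,0]);Rz=np.array([[np.cos(a),-np.sin(a),0],[np.sin(a),np.cos(a),0],[0,0,1]])
for k in('red','yellow'):
    m=M[k]&(W[...,2]>.19)&(W[...,2]<.25)&(W[...,1]<-.05)&(W[...,1]>-.2);Q=(W[m]-O)@Rz*1000;print(k,len(Q),np.percentile(Q,[3,50,97],axis=0).round(0).tolist())
```

```text
24.0 [0.56265049 0.17362367 0.33598179] 0.04641801239195748 [0.60881275 0.14154202 0.14647207]
grip 160 ((0.6443857550621033, 0.16393595933914185), (0.024059293791651726, 0.011201555840671062), 82.86105346679688) 0.16540210890338303
red 54 [[-108.0, -8.0, 204.0], [-80.0, 0.0, 207.0], [-61.0, 7.0, 236.0]]
yellow 70 [[-214.0, -3.0, 193.0], [-206.0, 6.0, 214.0], [-201.0, 11.0, 225.0]]
```

View pics/s6c.png

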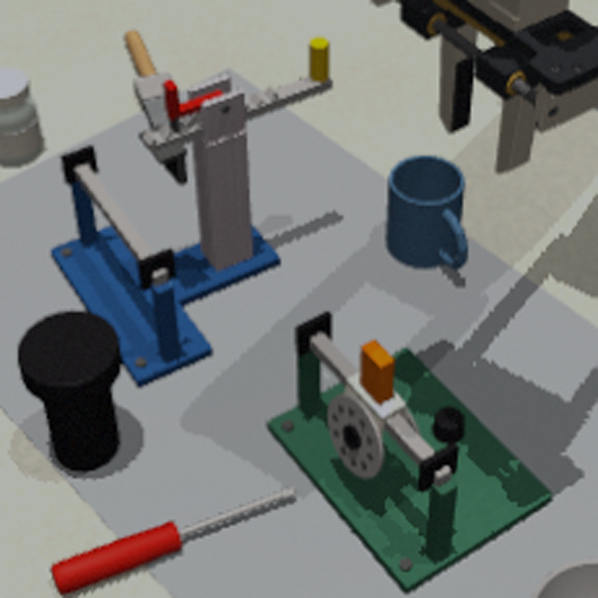

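View pics/w12.png

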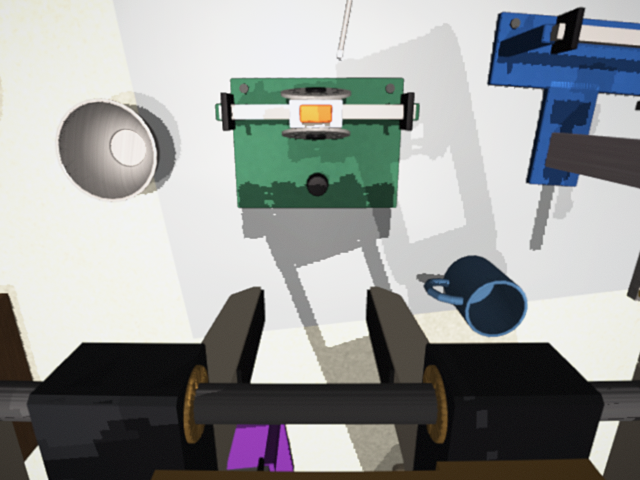

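The carrier sits on the green rail at (316,112), between the stops at (226,110) and (408,110). The knob and mug are where they were, the pawl is down and the bar is back. I'll hand in.

```bash
python3 -c "
from cell import bot
print(bot.hand_in())"
```

```text
the job is handed in; nothing more can be done
None
```

The carrier is on the green stand and the clamp is locked open. I handed the job in after about 24 s of the 61 s allowed.

**What I did:**
- Swung the pawl up about 0.5 rad.
- Drew the bar back 45 mm to its hard stop, where the handle pushed back with about 18 N.
- Folded the pawl down and pressed it against its stop with about 7 N.
- Lifted the carrier over the end stops, lowered it onto the green rail and let go once it was seated.

**Last checks:**
- **Carrier:** the grip top is at 165.4 mm, against 165.5 mm on the blue rail. It stands upright and centred between the green end stops.
- **Pawl:** the tab is upright with its top at about 234 mm, as at the start.
- **Bar:** the handle is at about x = -206 to -210 mm, which fits full travel.
- **Other things:** those in the last pictures (mug, knob, pusher, screwdriver, strainer) look unmoved. I didn't measure any of them.

**What disagreed or wasn't tested:**
- While raising the pawl, the gripper drifted about 7 mm from the planned arc. The camera still showed the pawl at the right angle.
- When seating the carrier, I pressed briefly with about 22 N down and 12 N sideways, then eased off before letting go.
- I didn't test the lock by pushing the bar forward.

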